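Release the sample carousel of the autosampler and hold it up level

ROBOT

A 7-joint arm with a two-finger parallel gripper is mounted at the origin on the work surface. World frame = base frame: x ahead of the robot, y to its left, z up, the work surface at z = 0. Lengths are in m, angles in rad, forces in N, time in s.
With the tool pointing down it reaches from about 0.4 to 0.85 m from the base axis. Payload 10.4 kg.
Tool frame: the origin (TCP) lies between the finger pads; the fingertips stand 14 mm ahead of it and the grasp point (between the pads) lies 5 mm behind it; z points along the fingers, y is the direction in which the jaws open and shut (so a half turn about z gives the same grasp; the last joint's range is limited). The gripper opens to 87 mm and grips with 3 to 60 N. Pads are 19 mm wide; open, the fingers measure 117 mm over their backs; the gripper's body (75 mm by 190 mm) begins 51 mm behind the grasp point.
Start: joints at [1.13, 0.332, -0.065, 1.46, 0.022, 1.35, -0.088], TCP at [0.254, -0.571, 0.237] pointing down, gripper open.
Joint ranges: [-2.6, 2.6], [-0.5, 2.12], [-1.47, 1.34], [0.16, 2.42], [-1.27, 4.41], [0.06, 2.06], [-2.6, 2.6]. Speed limits (rad/s): [2.22, 2.22, 2.79, 2.79, 3.14, 3.14, 3.14].

INTERFACE

Orientations are given as a unit quaternion [x, y, z, w].
In Python, from bench import readout, camera, calibration, order gives the robot as it stands.
- The arm moves only by the tool apply_moves, never from a script. Its argument "deltas" is a list of rows, each an object with "translation": the shift along the world's x, y, z in m, a list of three; "turn": the turn, a rotation vector about the world's x, y, z in rad, a list of three; "hand": the finger opening in m, from 0 to 0.087. A call has 1 to 5 rows; each row shifts and turns the pose as measured when the row begins; what a row does not reach is not made up. A row lasts 1/10 s, in which the tool goes at most 50 mm and 8.59 degrees, less where a joint would pass 70% of its speed; a pose out of reach is approached as far as the arm can. A call with a gripper value outside its range is refused whole. The fingers move at their own pace and stop on an object; "newtons" is the grip in N (left out, the last holds). Time passes only in rows, so rows that do not move let the fingers close. It gives the time, the measured TCP pose, the force and the opening at its end, in the units of the state.
- readout.read_state(): the state, without advancing time (a new reading comes with each control period).
- camera(name): name is "side" or "top"; returns the picture (420x560x3 uint8, red, green, blue); there is no depth.
- calibration(name): a dict with "fx", "fy", "cx", "cy" (pixels), "extrinsics" (4x4, takes a point from world to camera coordinates). Camera axes: x right, y down, z forward; pixel columns grow to the right and rows downward; lengths in m; the calibration is good to about 2 mm. A picture is of the moment at which its call begins. calibration takes no time and is no camera call.
- order.close_job(): hands the job in, once; it reports no verdict.
The state is a dict: "time": time; "joint_positions": joint angles; "joint_vel": joint speeds; "joint_torque": joint torques, N m; "ee_pos": TCP position; "eef_rot": TCP orientation; "ft_force": force on the tool from outside, world axes, zero at the start; "torque": the same for the moment, N m; "width": finger opening in m.
Only numpy, scipy, OpenCV 4.12 (cv2) and the standard library are available. Lean on these libraries where they do the work, as an engineer would, in place of code of your own. Each camera call takes 0.05 s, during which the arm holds its last target. There are 200 camera calls.

TASK

The seat under the autosampler's sample carousel is to be inspected: take the carousel by its hub, turn it anticlockwise (seen from above) on its seat until its bayonet comes up against the release stop, without wrenching it, and lift it straight up off the spindle, level, as its open wells are loaded. Hold it still and level about 10 cm above its seat, straight over the spindle, for at least three seconds, and finish while still holding it there; leave the spare carousel and the other things on the bench alone.

Things in the scene. Friction and masses are not known exactly. Their poses are not given: they have to be found in the camera images.
- sampler: Autosampler, fixed: round flange (176 mm diameter), grey housing 150 x 150 mm, aluminium deck (162 mm diameter, top 72 mm above the bench), on it a steel seat (68 mm diameter) that carries the carousel. Behind, 83 to 133 mm from the spindle axis, a black block 50 x 120 mm, 74 mm high. Origin on the spindle axis at bench level; z up, +x to the black block, -x to the front panel.
- seat (a point): Centre of the steel seat's top, on the spindle axis, 80 mm above the bench. Hidden in the carousel's hub, the spindle (20 mm diameter, two bayonet lugs) rises 28 mm from here: lifted 30 mm, the carousel is free of it. Sideways play on the spindle about 1.5 mm.
- carousel: The loaded sample carousel on the autosampler, loose, 0.2 to 0.5 kg: white disc 150 mm in diameter, 20 mm thick, with 40 wells near the rim, many loaded, and a round grey hub in the middle. Origin at the centre of its underside, which rests on the seat; z up along the axis, x towards the dark index groove on top. Only friction (under 0.2 N m) resists turning on the seat.
- carousel_hub (a point): Centre of the flat top of the carousel's hub: 56 mm above the carousel's underside, so 136 mm above the bench while seated. The hub is a smooth round knob of 44 mm diameter that stands 36 mm above the disc's top face; take the carousel here.
- index (a point): Rim end of the index groove on the carousel's top, 70 mm from the axis. Bayonet: now locked, the carousel lifts 3 mm and catches. Anticlockwise from above (positive about z) it meets the hard release stop after 50 to 75 degrees, not known beforehand; there, and up to 8 degrees before, it lifts straight out. Clockwise it meets a stop within 30 degrees. Bear on the stops with 1 N m at most.
- spare: Spare carousel of the same shape and size, with empty wells, lying directly on the bench; loose. To be left alone. Origin at the centre of its underside.
- wellplate: White well plate, 86 x 128 mm, 18 mm high, on the bench; loose. To be left alone. Origin at the centre of its underside.
- jar: Amber glass jar with a black cap, 52 mm diameter, 75 mm high, on the bench; loose. To be left alone. Origin at the centre of its underside.
- tray: Empty flat steel tray, 90 x 150 mm, 18 mm high, on the bench; loose. To be left alone. Origin at the centre of its underside.
Mind the look-alikes: they are no part of the job. What is shaped like the carousel but brown or turquoise is not meant.

How it is judged:
By the outcome, as a careful person would: the job done as asked, in the order asked, and still so for the second after the job is handed in, while the arm keeps its last pose, push and grip.
It also fails if it takes over 48 s, if anything falls off the work surface, if the arm or the gripper's body presses on something with over 40 N, if the wrist force passes 120 N, or if a joint passes its speed limit or range.

## Working session

There is one attempt and no reset: what is moved stays moved. The work goes in short steps, Python scripts to look and compute and a tool call to move; the robot and the scene stay as the last step left them, time stands still between calls to the robot, and variables do not carry over. Pictures are saved under pics/ and viewed, about 8 in all and at most 12, crops included, and the job is handed in when it is done.

Besides the shell and the picture viewer there is one more tool, called after "Request:" as a command line: name --argument value ..., lists and objects as JSON in quotes. apply_moves: Moves the arm, as the interface text tells. Its arguments: {"type":"object","properties":{"deltas":{"type":"array","items":{"type":"object","properties":{"translation":{"type":"array","items":{"type":"number"}},"turn":{"type":"array","items":{"type":"number"}},"hand":{"type":"number"}}}},"newtons":{"type":"number"}},"required":["deltas"]}

```bash
mkdir -p pics; python3 - <<'E'
from bench import readout,camera,calibration
import cv2,numpy as np
for n in("top","side"):
    cv2.imwrite(f"pics/{n}0.png",camera(n)[:,:,::-1]); c=calibration(n); print(n,c["fx"],c["fy"],c["cx"],c["cy"]); print(np.round(c["extrinsics"],4))
s=readout.read_state(); print({k:np.round(v,3).tolist() for k,v in s.items()})
E
```

```text
top 443.40377673083526 443.40377673083526 279.80804925141484 210.49860954519545
[[ 0.0202 -0.9998 -0.0076  0.0148]
 [-0.9859 -0.0187 -0.1661  0.5434]
 [ 0.166   0.0108 -0.9861  1.3654]
 [ 0.      0.      0.      1.    ]]
side 509.7236825408213 509.7236825408213 273.18037105047114 204.2357380666052
[[-0.8339 -0.5515 -0.0214  0.4181]
 [-0.3356  0.5374 -0.7737  0.2444]
 [ 0.4382 -0.638  -0.6332  1.4141]
 [ 0.      0.      0.      1.    ]]
{'time': 0.1, 'joint_positions': [1.13, 0.333, -0.065, 1.461, 0.022, 1.35, -0.088], 'joint_vel': [-0.001, -0.001, -0.001, -0.002, 0.0, -0.001, 0.0], 'joint_torque': [0.001, -62.454, 0.025, -39.072, -0.062, 0.036, 0.0], 'ee_pos': [0.253, -0.571, 0.236], 'eef_rot': [0.978, 0.207, -0.0, -0.001], 'ft_force': [0.591, 0.491, -0.156], 'torque': [-0.005, -0.037, -0.029], 'width': 0.087}
```

View pics/top0.png

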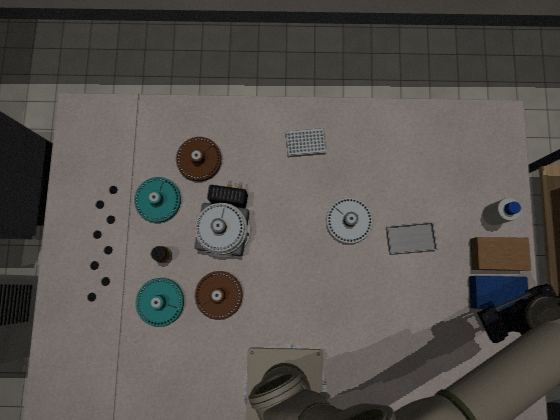

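View pics/side0.png

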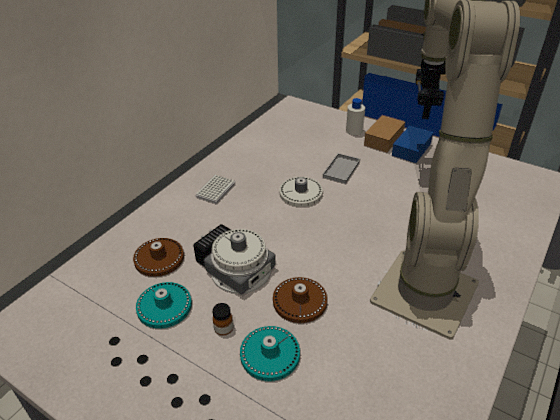

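The top view shows the loaded carousel on the sampler near (219,228), with the spare at (349,221). The side view shows the carousel's hub near (238,237). I'll refine both with enlarged crops.

```bash
cat > h.py <<'E'
import numpy as np,cv2
from bench import calibration
def ray(n,u,v):
    c=calibration(n);E=np.array(c["extrinsics"]);R,t=E[:3,:3],E[:3,3]
    return -R.T@t, R.T@np.array([(u-c["cx"])/c["fx"],(v-c["cy"])/c["fy"],1])
def atz(n,u,v,z):
    o,d=ray(n,u,v); return o+d*(z-o[2])/d[2]
def proj(n,p):
    c=calibration(n);q=(np.array(c["extrinsics"])@np.r_[p,1])[:3]
    return np.array([c["fx"]*q[0]/q[2]+c["cx"],c["fy"]*q[1]/q[2]+c["cy"]])
E
python3 - <<'E'
from h import *
a=cv2.imread("pics/top0.png")[188:268,179:259];b=cv2.imread("pics/side0.png")[205:285,200:280]
cv2.imwrite("pics/c0.png",np.hstack([cv2.resize(x,(400,400),interpolation=cv2.INTER_CUBIC) for x in(a,b)]))
print(atz("top",218.5,226.5,.136),atz("side",238,236,.136))
E
```

```text
[0.47627092 0.20491576 0.136     ] [0.47969114 0.20378889 0.136     ]
```

View pics/c0.png

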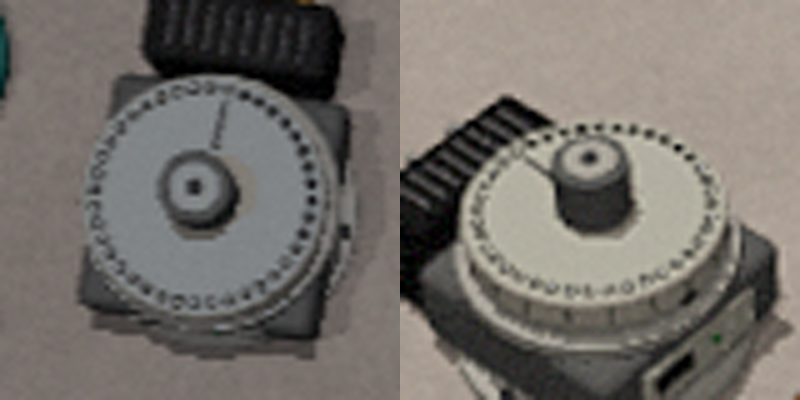

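The crop shows the hub's centre dot at about (217.6,225.0) in the top view and (237.8,236.2) in the side view. The index groove points towards the black block, slightly to its right.

```bash
python3 - <<'E'
from h import *
from scipy.optimize import least_squares
T,S=(217.6,225.0),(237.8,236.2)
print(atz("top",*T,.136),atz("side",*S,.136))
f=lambda p:np.r_[proj("top",p)-T,proj("side",p)-S]
print(least_squares(f,[.47,.2,.136]).x, least_squares(lambda q:f([*q,.136]),[.47,.2]).x)
h=atz("top",*T,.136)
# groove direction
g=atz("top",179+228/5-.4,188+98/5-.4,.1); print("groove",g, np.degrees(np.arctan2(*(g-h)[1::-1])))
# hub silhouettes / disc outline check: dark corners of the housing give its yaw
E
```

```text
[0.48069503 0.20777759 0.136     ] [0.47967622 0.20473639 0.136     ]
[0.47931432 0.20681365 0.13806056] [0.4799217  0.20637656]
groove [0.54081423 0.19540175 0.1       ] -11.632136890770184
```

Request:
apply_moves --deltas '[{"translation":[0.03,0.035,0],"turn":[0,0,0],"hand":0.087},{"translation":[0.03,0.04,0],"turn":[0,0,0],"hand":0.087},{"translation":[0.03,0.04,0],"turn":[0,0,0],"hand":0.087},{"translation":[0.03,0.04,0],"turn":[0,0,0],"hand":0.087},{"translation":[0.03,0.04,0],"turn":[0,0,0],"hand":0.087}]'

```text
time: 0.6
ee_pos: [0.3977, -0.3767, 0.2329]
eef_rot: [0.98, 0.2, -0.003, -0.001]
ft_force: [1.1, -0.7, -0.4]
width: 0.0869
```

Request:
apply_moves --deltas '[{"translation":[0.02,0.045,0],"turn":[0,0,0],"hand":0.087},{"translation":[0.02,0.045,0],"turn":[0,0,0],"hand":0.087},{"translation":[0.02,0.045,0],"turn":[0,0,0],"hand":0.087},{"translation":[0.01,0.045,0],"turn":[0,0,0],"hand":0.087},{"translation":[0.01,0.045,0],"turn":[0,0,0],"hand":0.087}]'

```text
time: 1.1
ee_pos: [0.4789, -0.1452, 0.2314]
eef_rot: [0.98, 0.201, -0.003, -0.002]
ft_force: [1.5, -0.5, 0.6]
width: 0.087
```

Request:
apply_moves --deltas '[{"translation":[0,0.045,0],"turn":[0,0,0],"hand":0.087},{"translation":[0,0.045,0],"turn":[0,0,0],"hand":0.087},{"translation":[0,0.045,0],"turn":[0,0,0],"hand":0.087},{"translation":[0,0.045,0],"turn":[0,0,0],"hand":0.087},{"translation":[0,0.045,0],"turn":[0,0,0],"hand":0.087}]'

```text
time: 1.6
ee_pos: [0.4774, 0.0896, 0.2305]
eef_rot: [0.98, 0.201, -0.004, -0.002]
ft_force: [1.8, -0.0, -0.4]
width: 0.0872
```

```bash
python3 -c "
from bench import readout;import numpy as np
s=readout.read_state();print({k:np.round(v,3).tolist() for k,v in s.items()})"
```

```text
{'time': 1.6, 'joint_positions': [0.337, 0.076, -0.635, 1.792, 0.042, 1.296, -1.474], 'joint_vel': [-0.572, 0.195, -0.45, -0.158, 0.137, 0.01, -1.053], 'joint_torque': [4.313, -40.987, -0.284, -36.864, -0.545, 0.238, 2.294], 'ee_pos': [0.477, 0.09, 0.23], 'eef_rot': [0.98, 0.201, -0.004, -0.002], 'ft_force': [1.829, -0.024, -0.425], 'torque': [-0.008, -0.063, 0.006], 'width': 0.087}
```

Request:
apply_moves --deltas '[{"translation":[0,0.045,-0.01],"turn":[0,0,0],"hand":0.087},{"translation":[0,0.045,-0.02],"turn":[0,0,0],"hand":0.087},{"translation":[0.002,0.02,-0.02],"turn":[0,0,0],"hand":0.087},{"translation":[0,0,0],"turn":[0,0,0],"hand":0.087},{"translation":[0,0,0],"turn":[0,0,0],"hand":0.087}]'

```text
time: 2.1
ee_pos: [0.4764, 0.2102, 0.1795]
eef_rot: [0.979, 0.206, -0.003, -0.003]
ft_force: [0.2, -0.8, -0.1]
width: 0.087
```

```bash
cat >> h.py <<'E'
from bench import readout,camera
from scipy.spatial.transform import Rotation as R
def st():
    s=readout.read_state(); M=R.from_quat(s["eef_rot"])
    z=M.apply([0,0,1]); y=M.apply([0,1,0])
    print("t",s["time"],"pos",np.round(s["ee_pos"],4),"level turn needed",np.round(np.cross(z,[0,0,-1]),4),"jaw yaw",np.degrees(np.arctan2(y[1],y[0])).round(2),"F",np.round(s["ft_force"],2),"M",np.round(s["torque"],3),"w",round(float(s["width"]),4),"q",np.round(s["joint_positions"],2)); return s
def crop(name,tb,sb,sc=5):
    im=[]
    for n,b in(("top",tb),("side",sb)):
        a=camera(n)[:,:,::-1][b[1]:b[1]+80,b[0]:b[0]+80]; im.append(cv2.resize(a,None,fx=sc,fy=sc,interpolation=cv2.INTER_CUBIC))
    cv2.imwrite("pics/"+name,np.hstack(im))
E
python3 - <<'E'
from h import *
st(); crop("c1.png",(179,188),(200,195))
E
```

```text
t 2.1 pos [0.4764 0.2102 0.1795] level turn needed [-0.0046 -0.0078 -0.    ] jaw yaw -66.24 F [ 0.22 -0.78 -0.08] M [-0.023 -0.018 -0.05 ] w 0.087 q [ 0.15  0.22 -0.73  1.77  0.15  1.21 -1.77]
```

View pics/c1.png

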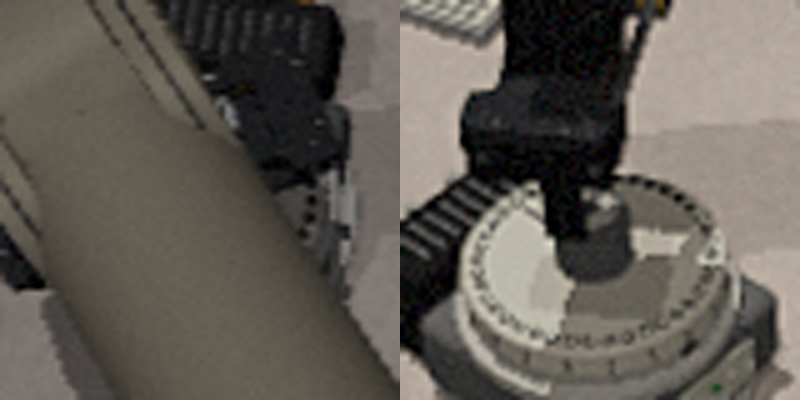

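The side view shows the open fingers straddling the hub, now near (590,240) in the crop. The forearm hides the hub from the top camera. I'll level the tool, centre it and descend.

Request:
apply_moves --deltas '[{"translation":[0.0036,-0.0042,-0.01],"turn":[-0.0046,-0.0078,0],"hand":0.075},{"translation":[0,0,-0.015],"turn":[0,0,0],"hand":0.07},{"translation":[0,0,-0.015],"turn":[0,0,0],"hand":0.065},{"translation":[0,0,-0.008],"turn":[0,0,0],"hand":0.065},{"translation":[0,0,0],"turn":[0,0,0],"hand":0.065}]'

```text
time: 2.7
ee_pos: [0.4826, 0.1993, 0.129]
eef_rot: [0.98, 0.201, 0.002, 0.002]
ft_force: [0.5, 0.4, 0.2]
width: 0.0659
```

```bash
python3 - <<'E'
from h import *
st(); crop("c2.png",(179,188),(200,195))
E
```

```text
t 2.7 pos [0.4826 0.1993 0.129 ] level turn needed [0.0029 0.0045 0.    ] jaw yaw -66.82 F [0.5  0.41 0.2 ] M [-0.013 -0.018  0.048] w 0.0659 q [ 0.15  0.27 -0.71  1.83  0.2   1.1  -1.8 ]
```

View pics/c2.png

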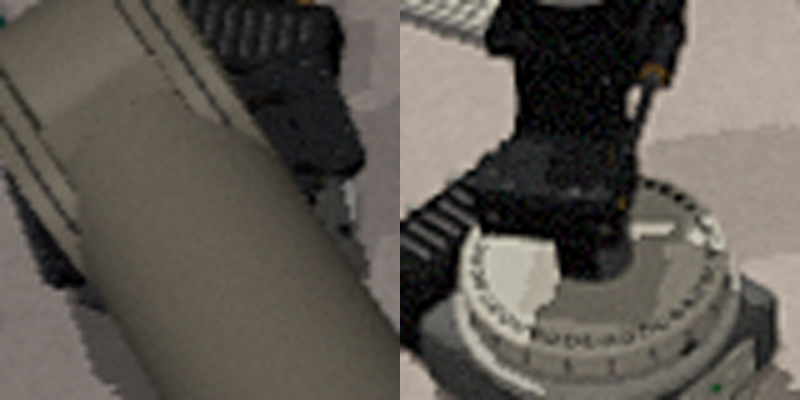

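The fingers straddle the hub. The carousel has not been touched.

Request:
apply_moves --deltas '[{"translation":[-0.0024,0.0065,0],"turn":[0.0029,0.0045,0],"hand":0.065},{"translation":[0,0,-0.004],"turn":[0,0,0],"hand":0.065},{"translation":[0,0,-0.003],"turn":[0,0,0],"hand":0.065},{"translation":[0,0,0],"turn":[0,0,0],"hand":0.065},{"translation":[0,0,0],"turn":[0,0,0],"hand":0.065}]'

```text
time: 3.3
ee_pos: [0.4813, 0.2077, 0.1243]
eef_rot: [0.98, 0.201, 0.002, -0.001]
ft_force: [0.3, 0.3, 0.1]
width: 0.0651
```

```bash
python3 -c "
from h import *
st()"
```

```text
t 3.3 pos [0.4813 0.2077 0.1243] level turn needed [-0.0019  0.0038  0.    ] jaw yaw -66.77 F [0.26 0.26 0.14] M [ 0.033  0.001 -0.039] w 0.0651 q [ 0.13  0.28 -0.71  1.84  0.21  1.1  -1.82]
```

Request:
apply_moves --deltas '[{"translation":[-0.0012,-0.0013,-0.003],"turn":[-0.001,0.003,0],"hand":0.065},{"translation":[0,0,0],"turn":[0,0,0],"hand":0.05},{"translation":[0,0,0],"turn":[0,0,0],"hand":0.046}]' --newtons 8

```text
time: 3.6
ee_pos: [0.4801, 0.2062, 0.1212]
eef_rot: [0.98, 0.201, 0.0, -0.0]
ft_force: [-0.5, 0.4, 0.3]
width: 0.0558
```

Request:
apply_moves --deltas '[{"translation":[0,0,0],"turn":[0,0,0],"hand":0.04},{"translation":[0,0,0],"turn":[0,0,0],"hand":0.04},{"translation":[0,0,0],"turn":[0,0,0],"hand":0.04}]' --newtons 8

```text
time: 3.9
ee_pos: [0.4802, 0.2062, 0.1212]
eef_rot: [0.98, 0.201, 0.0, -0.0]
ft_force: [-0.4, 0.7, -0.6]
width: 0.0436
```

```bash
python3 -c "
from h import *
st()"
```

```text
t 3.9 pos [0.4802 0.2062 0.1212] level turn needed [-0.0008  0.0008  0.    ] jaw yaw -66.79 F [-0.35  0.65 -0.58] M [-0.007  0.002 -0.001] w 0.0436 q [ 0.13  0.28 -0.71  1.84  0.21  1.09 -1.82]
```

Request:
apply_moves --deltas '[{"translation":[0,0,0],"turn":[0,0,0],"hand":0.04},{"translation":[0,0,0],"turn":[0,0,0],"hand":0.04},{"translation":[0,0,0],"turn":[0,0,0.05],"hand":0.04},{"translation":[0,0,0],"turn":[0,0,0.06],"hand":0.04},{"translation":[0,0,0],"turn":[0,0,0.06],"hand":0.04}]' --newtons 25

```text
time: 4.4
ee_pos: [0.4801, 0.2061, 0.1212]
eef_rot: [0.958, 0.286, 0.0, -0.0]
ft_force: [-0.4, 0.2, -0.3]
width: 0.0432
```

```bash
python3 -c "
from h import *
st(); crop('c3.png',(179,188),(200,205))"
```

```text
t 4.4 pos [0.4801 0.2061 0.1212] level turn needed [-0.0007  0.0007  0.    ] jaw yaw -56.78 F [-0.45  0.23 -0.29] M [-0.041  0.001 -0.033] w 0.0432 q [ 0.16  0.29 -0.74  1.84  0.22  1.09 -1.65]
```

Request:
apply_moves --deltas '[{"translation":[0,0,0],"turn":[0,0,0.06],"hand":0.04},{"translation":[0,0,0],"turn":[0,0,0.06],"hand":0.04},{"translation":[0,0,0],"turn":[0,0,0.06],"hand":0.04},{"translation":[0,0,0],"turn":[0,0,0.06],"hand":0.04},{"translation":[0,0,0],"turn":[0,0,0.06],"hand":0.04}]'

```text
time: 5.0
ee_pos: [0.4802, 0.2059, 0.1212]
eef_rot: [0.905, 0.425, 0.0, -0.0]
ft_force: [0.5, -1.3, -0.5]
width: 0.0434
```

Request:
apply_moves --deltas '[{"translation":[0,0,0],"turn":[0,0,0.06],"hand":0.04},{"translation":[0,0,0],"turn":[0,0,0.06],"hand":0.04},{"translation":[0,0,0],"turn":[0,0,0.06],"hand":0.04},{"translation":[0,0,0],"turn":[0,0,0.04],"hand":0.04}]'

```text
time: 5.4
ee_pos: [0.4802, 0.2058, 0.1212]
eef_rot: [0.853, 0.522, 0.0, -0.0]
ft_force: [0.5, 0.6, 0.1]
width: 0.0432
```

```bash
python3 -c "
from h import *
st(); crop('c4.png',(179,188),(200,205))"
```

```text
t 5.4 pos [0.4802 0.2058 0.1212] level turn needed [-0.0008  0.0002  0.    ] jaw yaw -27.05 F [0.46 0.63 0.06] M [-0.023 -0.094 -0.053] w 0.0432 q [ 0.22  0.31 -0.82  1.84  0.25  1.1  -1.16]
```

View pics/c4.png

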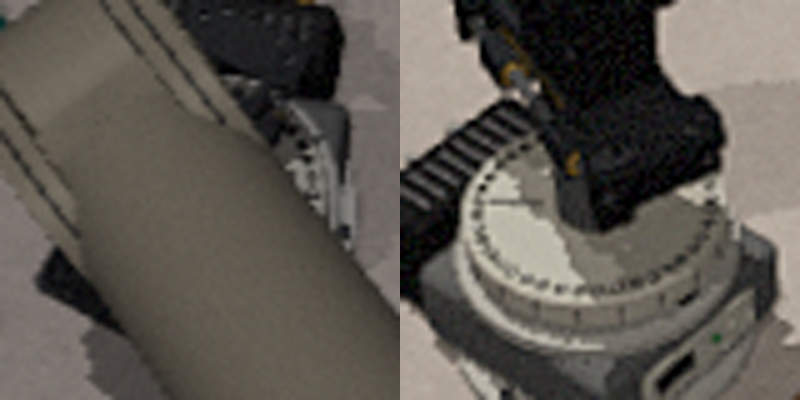

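The groove in the side crop moved from (540,165) to about (510,203), so the carousel turns with the gripper. It has turned about 40° so far. I'll go slower from here.

Request:
apply_moves --deltas '[{"translation":[0,0,0],"turn":[0,0,0.03],"hand":0.04},{"translation":[0,0,0],"turn":[0,0,0.03],"hand":0.04},{"translation":[0,0,0],"turn":[0,0,0.03],"hand":0.04},{"translation":[0,0,0],"turn":[0,0,0.03],"hand":0.04},{"translation":[0,0,0],"turn":[0,0,0.02],"hand":0.04}]'

```text
time: 6.0
ee_pos: [0.4803, 0.2058, 0.1212]
eef_rot: [0.813, 0.582, 0.0, -0.0]
ft_force: [-0.1, -0.6, -0.3]
width: 0.0436
```

```bash
python3 -c "
from h import *
st()"
```

```text
t 6.0 pos [0.4803 0.2058 0.1212] level turn needed [-0.0007  0.0003  0.    ] jaw yaw -18.78 F [-0.06 -0.64 -0.31] M [ 0.024 -0.101 -0.01 ] w 0.0436 q [ 0.24  0.32 -0.84  1.83  0.26  1.1  -1.02]
```

Request:
apply_moves --deltas '[{"translation":[0,0,0],"turn":[0,0,0],"hand":0.04},{"translation":[0,0,0],"turn":[0,0,0.02],"hand":0.04},{"translation":[0,0,0],"turn":[0,0,0.02],"hand":0.04},{"translation":[0,0,0],"turn":[0,0,0.02],"hand":0.04}]' --newtons 15

```text
time: 6.4
ee_pos: [0.4803, 0.2058, 0.1212]
eef_rot: [0.794, 0.608, 0.0, -0.0]
ft_force: [-0.8, -0.8, -0.4]
width: 0.0438
```

```bash
python3 -c "
from h import *
st()"
```

```text
t 6.4 pos [0.4803 0.2058 0.1212] level turn needed [-0.0007  0.0002  0.    ] jaw yaw -15.09 F [-0.82 -0.79 -0.43] M [-0.048 -0.067 -0.041] w 0.0438 q [ 0.25  0.32 -0.85  1.83  0.27  1.11 -0.96]
```

Request:
apply_moves --deltas '[{"translation":[0,0,0],"turn":[0,0,0.02],"hand":0.04},{"translation":[0,0,0],"turn":[0,0,0.02],"hand":0.04},{"translation":[0,0,0],"turn":[0,0,0.02],"hand":0.04}]'

```text
time: 6.7
ee_pos: [0.4803, 0.2058, 0.1212]
eef_rot: [0.774, 0.634, 0.0, -0.0]
ft_force: [-0.2, -0.5, -1.0]
width: 0.0436
```

```bash
python3 -c "
from h import *
st()"
```

```text
t 6.7 pos [0.4803 0.2058 0.1212] level turn needed [-0.0008  0.0002  0.    ] jaw yaw -11.34 F [-0.15 -0.47 -0.99] M [ 0.012 -0.075 -0.072] w 0.0436 q [ 0.26  0.32 -0.86  1.83  0.27  1.11 -0.9 ]
```

Request:
apply_moves --deltas '[{"translation":[0,0,0],"turn":[0,0,0.02],"hand":0.04},{"translation":[0,0,0],"turn":[0,0,0.02],"hand":0.04},{"translation":[0,0,0],"turn":[0,0,0.02],"hand":0.04}]'

```text
time: 7.0
ee_pos: [0.4803, 0.2057, 0.1212]
eef_rot: [0.752, 0.659, 0.0, -0.0]
ft_force: [-0.7, -0.5, -0.4]
width: 0.044
```

```bash
python3 -c "
from h import *
st()"
```

```text
t 7.0 pos [0.4803 0.2057 0.1212] level turn needed [-0.0008  0.0001  0.    ] jaw yaw -7.59 F [-0.66 -0.55 -0.43] M [-0.032 -0.1    0.005] w 0.044 q [ 0.27  0.33 -0.87  1.83  0.28  1.11 -0.84]
```

Request:
apply_moves --deltas '[{"translation":[0,0,0],"turn":[0,0,0.02],"hand":0.04},{"translation":[0,0,0],"turn":[0,0,0.02],"hand":0.04},{"translation":[0,0,0],"turn":[0,0,0.02],"hand":0.04}]'

```text
time: 7.3
ee_pos: [0.4798, 0.2059, 0.1212]
eef_rot: [0.73, 0.683, -0.0, -0.001]
ft_force: [-2.7, -0.1, 2.0]
width: 0.0436
```

```bash
python3 -c "
from h import *
st()"
```

```text
t 7.3 pos [0.4798 0.2059 0.1212] level turn needed [-0.0006 -0.0009 -0.    ] jaw yaw -3.83 F [-2.71 -0.08  2.01] M [ 0.042  0.37  -0.176] w 0.0436 q [ 0.28  0.33 -0.88  1.83  0.28  1.11 -0.77]
```

```bash
python3 -c "
from h import *
crop('c5.png',(179,188),(200,205));st()"
```

```text
t 7.4 pos [0.4798 0.2059 0.1212] level turn needed [-0.0007 -0.0009 -0.    ] jaw yaw -3.87 F [-1.92 -0.76  1.55] M [0.111 0.487 0.005] w 0.0433 q [ 0.28  0.33 -0.88  1.83  0.28  1.11 -0.78]
```

View pics/c5.png

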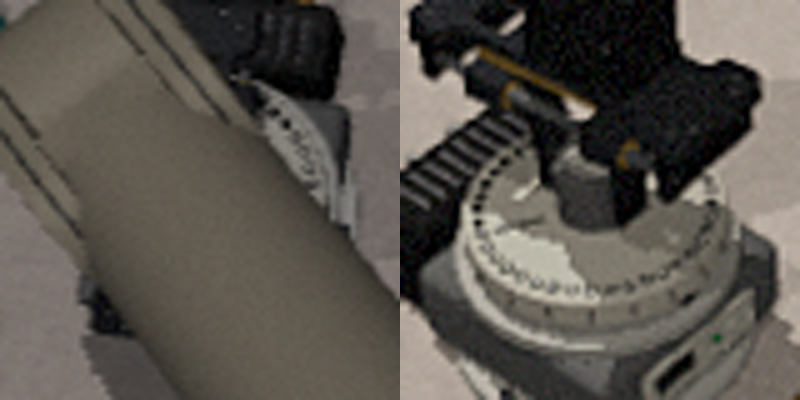

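The groove now runs from (545,215) to its rim end near (487,235) in the side crop. I'll convert that to an angle.

```bash
python3 -c "
from h import *
h=np.array([.480,.206])
for n,x,y,y0 in(('c0',525,150,205),('c4',484,202,205),('c5',484,236,205)):
  g=atz('side',200+(x-400)/5-.4,y0+y/5-.4,.1)[:2]-h; print(n,g,np.hypot(*g),np.degrees(np.arctan2(g[1],g[0])))
for a in range(-20,70,10):
  p=np.r_[h+.07*np.array([np.cos(np.radians(a)),np.sin(np.radians(a))]),.1]; q=proj('side',p); print(a,400+(q[0]-199.6)*5,(q[1]-204.6)*5)
"
```

```text
c0 [ 0.06109179 -0.01638315] 0.06325040599609168 -15.011949947364478
c4 [0.05423874 0.03016368] 0.06206197085146845 29.079656222209724
c5 [0.03729561 0.05153006] 0.06361060780720208 54.104326921735726
-20 526.5830080052377 139.54766006448807
-10 509.7134172735231 149.29741188838676
0 495.17770842944185 160.82926780476555
10 483.42462900501164 173.84138105636282
20 474.8418648482691 187.98168924876308
30 469.74133881073453 202.85340300502
40 468.3442822362791 218.0228429912215
50 470.76699735221905 233.02995307626432
60 477.00851062500806 247.4016091459768
```

The carousel has turned about as far as the gripper (roughly 63°), with no visible slip. I'll press on gently to confirm the stop.

Request:
apply_moves --deltas '[{"translation":[0,0,0],"turn":[0,0,0.015],"hand":0.04},{"translation":[0,0,0],"turn":[0,0,0.015],"hand":0.04}]'

```text
time: 7.6
ee_pos: [0.4798, 0.206, 0.1212]
eef_rot: [0.72, 0.694, -0.0, -0.001]
ft_force: [-0.5, 2.0, -0.9]
width: 0.0439
```

```bash
python3 -c "
from h import *
st()"
```

```text
t 7.6 pos [0.4798 0.206  0.1212] level turn needed [-0.0009 -0.0009 -0.    ] jaw yaw -2.1 F [-0.49  2.   -0.89] M [ 0.341  0.168 -0.429] w 0.0439 q [ 0.28  0.33 -0.89  1.83  0.28  1.11 -0.75]
```

Request:
apply_moves --deltas '[{"translation":[0,0,0],"turn":[0,0,0.01],"hand":0.04}]'

```text
time: 7.7
ee_pos: [0.4798, 0.2062, 0.1212]
eef_rot: [0.716, 0.698, 0.0, -0.001]
ft_force: [-0.6, 0.2, -0.3]
width: 0.0437
```

```bash
python3 -c "
from h import *
s=st();crop('c6.png',(179,188),(200,205))
a=cv2.imread('pics/c5.png')[120:330,450:760];b=cv2.imread('pics/c6.png')[120:330,450:760]
cv2.imwrite('pics/d6.png',np.hstack([a,b]))
st()"
```

```text
t 7.7 pos [0.4798 0.2062 0.1212] level turn needed [-0.0014 -0.0009 -0.    ] jaw yaw -1.48 F [-0.59  0.19 -0.31] M [-0.119  0.139 -0.435] w 0.0437 q [ 0.28  0.33 -0.89  1.83  0.29  1.11 -0.74]
t 7.8 pos [0.4798 0.2061 0.1212] level turn needed [-0.0013 -0.001  -0.    ] jaw yaw -1.5 F [-2.39  1.55  0.46] M [ 0.279  0.152 -0.385] w 0.0436 q [ 0.28  0.33 -0.89  1.83  0.29  1.11 -0.74]
```

View pics/d6.png

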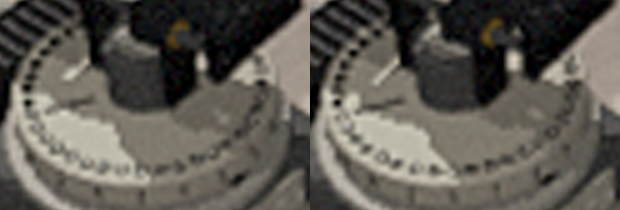

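The resisting moment has settled at about 0.4 N m against the turn, so the release stop is reached at about 64°. Next I'll ease off the stop slightly, firm the grip and start lifting gently.

Request:
apply_moves --deltas '[{"translation":[0,0,0],"turn":[0,0,-0.012],"hand":0.04},{"translation":[0,0,0],"turn":[0,0,0],"hand":0.04},{"translation":[0,0,0],"turn":[0,0,0],"hand":0.04}]' --newtons 40

```text
time: 8.1
ee_pos: [0.4798, 0.2062, 0.1212]
eef_rot: [0.721, 0.693, 0.0, -0.001]
ft_force: [-0.6, 0.9, -0.1]
width: 0.0431
```

Request:
apply_moves --deltas '[{"translation":[0,0,0.002],"turn":[0,0,0],"hand":0.04},{"translation":[0,0,0.003],"turn":[0,0,0],"hand":0.04},{"translation":[0,0,0.003],"turn":[0,0,0],"hand":0.04}]'

```text
time: 8.4
ee_pos: [0.4793, 0.2052, 0.1276]
eef_rot: [0.721, 0.693, -0.001, -0.001]
ft_force: [2.6, 2.6, -8.9]
width: 0.0431
```

```bash
python3 -c "
from h import *
st()"
```

```text
t 8.4 pos [0.4793 0.2052 0.1276] level turn needed [-0.0008 -0.0027 -0.    ] jaw yaw -2.25 F [ 2.63  2.6  -8.85] M [ 0.624 -0.815 -0.153] w 0.0431 q [ 0.29  0.32 -0.89  1.83  0.27  1.12 -0.74]
```

Request:
apply_moves --deltas '[{"translation":[0,0,0],"turn":[0,0,0],"hand":0.04},{"translation":[0,0,0],"turn":[0,0,0],"hand":0.04}]'

```text
time: 8.6
ee_pos: [0.4793, 0.2054, 0.1282]
eef_rot: [0.721, 0.693, -0.001, -0.001]
ft_force: [0.5, 1.0, -6.5]
width: 0.0428
```

```bash
python3 -c "
from h import *
st();crop('c7.png',(179,188),(200,205))
a=cv2.imread('pics/c6.png')[120:330,450:760];b=cv2.imread('pics/c7.png')[120:330,450:760]
cv2.imwrite('pics/d7.png',np.hstack([a,b]))
st()"
```

```text
t 8.6 pos [0.4793 0.2054 0.1282] level turn needed [-0.0008 -0.0024 -0.    ] jaw yaw -2.23 F [ 0.48  0.95 -6.54] M [ 0.273 -0.254 -0.125] w 0.0428 q [ 0.29  0.32 -0.89  1.83  0.27  1.13 -0.74]
t 8.7 pos [0.4793 0.2054 0.1282] level turn needed [-0.0007 -0.0024 -0.    ] jaw yaw -2.24 F [-0.23  1.   -3.2 ] M [ 0.216 -0.108 -0.132] w 0.043 q [ 0.29  0.32 -0.89  1.83  0.27  1.13 -0.74]
```

View pics/d7.png

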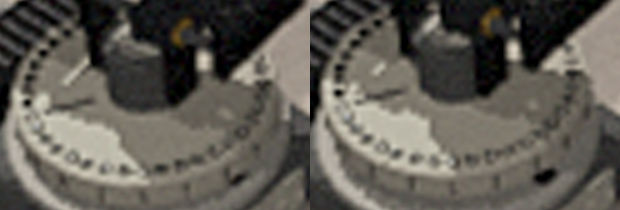

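The disc has risen about 7 mm, past the 3 mm catch, and the load is about its own weight. The bayonet is free, so I'll go on straight up.

Request:
apply_moves --deltas '[{"translation":[0.0003,0.0003,0.003],"turn":[-0.0007,-0.0024,0],"hand":0.04},{"translation":[0,0,0.004],"turn":[0,0,0],"hand":0.04},{"translation":[0,0,0.004],"turn":[0,0,0],"hand":0.04},{"translation":[0,0,0.004],"turn":[0,0,0],"hand":0.04}]'

```text
time: 9.1
ee_pos: [0.4797, 0.2054, 0.1446]
eef_rot: [0.721, 0.693, -0.0, 0.0]
ft_force: [0.1, -0.1, -2.6]
width: 0.0431
```

```bash
python3 -c "
from h import *
st()"
```

```text
t 9.1 pos [0.4797 0.2054 0.1446] level turn needed [0.0009 0.0002 0.    ] jaw yaw -2.21 F [ 0.12 -0.09 -2.64] M [-0.003 -0.11  -0.041] w 0.0431 q [ 0.29  0.3  -0.9   1.81  0.26  1.15 -0.73]
```

Request:
apply_moves --deltas '[{"translation":[0,0,0.005],"turn":[0,0,0],"hand":0.04},{"translation":[0,0,0.005],"turn":[0,0,0],"hand":0.04},{"translation":[0,0,0.005],"turn":[0,0,0],"hand":0.04},{"translation":[0,0,0.006],"turn":[0,0,0],"hand":0.04},{"translation":[0,0,0.006],"turn":[0,0,0],"hand":0.04}]'

```text
time: 9.6
ee_pos: [0.4799, 0.2054, 0.1744]
eef_rot: [0.721, 0.693, -0.0, 0.001]
ft_force: [-0.5, -0.1, -3.3]
width: 0.0434
```

```bash
python3 -c "
from h import *
st()"
```

```text
t 9.6 pos [0.4799 0.2054 0.1744] level turn needed [0.0011 0.001  0.    ] jaw yaw -2.21 F [-0.53 -0.13 -3.29] M [ 0.015 -0.08  -0.015] w 0.0434 q [ 0.31  0.27 -0.91  1.78  0.23  1.21 -0.7 ]
```

Target TCP height is 0.221.

Request:
apply_moves --deltas '[{"translation":[0,0,0.008],"turn":[0.0005,0.0005,0],"hand":0.04},{"translation":[0,0,0.008],"turn":[0,0,0],"hand":0.04},{"translation":[0,0,0.008],"turn":[0,0,0],"hand":0.04},{"translation":[0,0,0.006],"turn":[0,0,0],"hand":0.04},{"translation":[0,0,0.004],"turn":[0,0,0],"hand":0.04}]'

```text
time: 10.1
ee_pos: [0.48, 0.2055, 0.2122]
eef_rot: [0.721, 0.693, 0.0, 0.001]
ft_force: [0.8, -0.4, -2.7]
width: 0.0429
```

Request:
apply_moves --deltas '[{"translation":[0,0,0.002],"turn":[0,0,0],"hand":0.04},{"translation":[0,0,0],"turn":[0,0,0],"hand":0.04},{"translation":[0,0,0],"turn":[0,0,0],"hand":0.04}]'

```text
time: 10.4
ee_pos: [0.4801, 0.2055, 0.2148]
eef_rot: [0.721, 0.693, 0.001, 0.001]
ft_force: [0.5, 0.6, -2.9]
width: 0.0432
```

```bash
python3 -c "
from h import *
st()
cv2.imwrite('pics/side1.png',camera('side')[120:330,100:380,::-1].repeat(2,0).repeat(2,1))"
```

```text
t 10.4 pos [0.4801 0.2055 0.2148] level turn needed [0.0004 0.0019 0.    ] jaw yaw -2.21 F [ 0.48  0.56 -2.94] M [ 0.066 -0.08   0.01 ] w 0.0432 q [ 0.33  0.23 -0.92  1.72  0.19  1.28 -0.67]
```

View pics/side1.png

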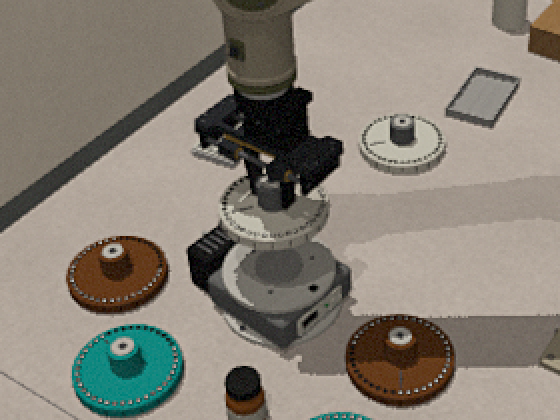

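The carousel is off the spindle and looks level above the deck at about (275,210) in this crop. The neighbouring objects look undisturbed. I'll raise it 6 mm more and hold.

Request:
apply_moves --deltas '[{"translation":[0,0.0004,0.003],"turn":[0.0004,0.0015,0],"hand":0.04},{"translation":[0,0,0.003],"turn":[0,0,0],"hand":0.04},{"translation":[0,0,0],"turn":[0,0,0],"hand":0.04},{"translation":[0,0,0],"turn":[0,0,0],"hand":0.04},{"translation":[0,0,0],"turn":[0,0,0],"hand":0.04}]'

```text
time: 10.95
ee_pos: [0.4798, 0.2059, 0.2207]
eef_rot: [0.721, 0.693, -0.0, -0.0]
ft_force: [-0.8, -0.2, -2.5]
width: 0.0428
```

Request:
apply_moves --deltas '[{"translation":[0,0,0],"turn":[0,0,0],"hand":0.04},{"translation":[0,0,0],"turn":[0,0,0],"hand":0.04},{"translation":[0,0,0],"turn":[0,0,0],"hand":0.04},{"translation":[0,0,0],"turn":[0,0,0],"hand":0.04},{"translation":[0,0,0],"turn":[0,0,0],"hand":0.04}]'

```text
time: 11.45
ee_pos: [0.4797, 0.2058, 0.2204]
eef_rot: [0.721, 0.693, -0.001, -0.0]
ft_force: [0.3, -0.2, -3.0]
width: 0.043
```

Request:
apply_moves --deltas '[{"translation":[0,0,0],"turn":[0,0,0],"hand":0.04},{"translation":[0,0,0],"turn":[0,0,0],"hand":0.04},{"translation":[0,0,0],"turn":[0,0,0],"hand":0.04},{"translation":[0,0,0],"turn":[0,0,0],"hand":0.04},{"translation":[0,0,0],"turn":[0,0,0],"hand":0.04}]'

```text
time: 11.95
ee_pos: [0.4797, 0.2058, 0.2204]
eef_rot: [0.721, 0.693, -0.001, -0.0]
ft_force: [0.5, 0.1, -2.1]
width: 0.043
```

```bash
python3 -c "
from h import *
st()"
```

```text
t 11.95 pos [0.4797 0.2058 0.2204] level turn needed [ 0.0002 -0.0012  0.    ] jaw yaw -2.2 F [ 0.46  0.09 -2.13] M [-0.026 -0.051  0.005] w 0.043 q [ 0.33  0.22 -0.92  1.72  0.18  1.3  -0.67]
```

Steady and level to 0.1°. I'll hold for another 3.5 s.

Request:
apply_moves --deltas '[{"translation":[0,0,0],"turn":[0,0,0],"hand":0.04},{"translation":[0,0,0],"turn":[0,0,0],"hand":0.04},{"translation":[0,0,0],"turn":[0,0,0],"hand":0.04},{"translation":[0,0,0],"turn":[0,0,0],"hand":0.04},{"translation":[0,0,0],"turn":[0,0,0],"hand":0.04}]'

```text
time: 12.45
ee_pos: [0.4797, 0.2058, 0.2205]
eef_rot: [0.721, 0.693, -0.0, -0.0]
ft_force: [0.1, -0.2, -2.6]
width: 0.043
```

Request:
apply_moves --deltas '[{"translation":[0,0,0],"turn":[0,0,0],"hand":0.04},{"translation":[0,0,0],"turn":[0,0,0],"hand":0.04},{"translation":[0,0,0],"turn":[0,0,0],"hand":0.04},{"translation":[0,0,0],"turn":[0,0,0],"hand":0.04},{"translation":[0,0,0],"turn":[0,0,0],"hand":0.04}]'

```text
time: 12.95
ee_pos: [0.4797, 0.2058, 0.2204]
eef_rot: [0.721, 0.693, -0.001, -0.0]
ft_force: [0.1, 0.0, -3.0]
width: 0.043
```

Request:
apply_moves --deltas '[{"translation":[0,0,0],"turn":[0,0,0],"hand":0.04},{"translation":[0,0,0],"turn":[0,0,0],"hand":0.04},{"translation":[0,0,0],"turn":[0,0,0],"hand":0.04},{"translation":[0,0,0],"turn":[0,0,0],"hand":0.04},{"translation":[0,0,0],"turn":[0,0,0],"hand":0.04}]'

```text
time: 13.45
ee_pos: [0.4797, 0.2058, 0.2205]
eef_rot: [0.721, 0.693, -0.001, -0.0]
ft_force: [0.9, -0.4, -2.3]
width: 0.0429
```

Request:
apply_moves --deltas '[{"translation":[0,0,0],"turn":[0,0,0],"hand":0.04},{"translation":[0,0,0],"turn":[0,0,0],"hand":0.04},{"translation":[0,0,0],"turn":[0,0,0],"hand":0.04},{"translation":[0,0,0],"turn":[0,0,0],"hand":0.04},{"translation":[0,0,0],"turn":[0,0,0],"hand":0.04}]'

```text
time: 13.95
ee_pos: [0.4797, 0.2058, 0.2204]
eef_rot: [0.721, 0.693, -0.001, -0.0]
ft_force: [-0.8, -0.2, -2.5]
width: 0.0431
```

Request:
apply_moves --deltas '[{"translation":[0,0,0],"turn":[0,0,0],"hand":0.04},{"translation":[0,0,0],"turn":[0,0,0],"hand":0.04},{"translation":[0,0,0],"turn":[0,0,0],"hand":0.04},{"translation":[0,0,0],"turn":[0,0,0],"hand":0.04},{"translation":[0,0,0],"turn":[0,0,0],"hand":0.04}]'

```text
time: 14.45
ee_pos: [0.4797, 0.2058, 0.2205]
eef_rot: [0.721, 0.693, -0.0, -0.0]
ft_force: [0.3, 0.6, -3.2]
width: 0.0432
```

Request:
apply_moves --deltas '[{"translation":[0,0,0],"turn":[0,0,0],"hand":0.04},{"translation":[0,0,0],"turn":[0,0,0],"hand":0.04},{"translation":[0,0,0],"turn":[0,0,0],"hand":0.04},{"translation":[0,0,0],"turn":[0,0,0],"hand":0.04},{"translation":[0,0,0],"turn":[0,0,0],"hand":0.04}]'

```text
time: 14.95
ee_pos: [0.4797, 0.2058, 0.2205]
eef_rot: [0.721, 0.693, -0.001, -0.0]
ft_force: [0.7, 0.4, -2.7]
width: 0.0431
```

Request:
apply_moves --deltas '[{"translation":[0,0,0],"turn":[0,0,0],"hand":0.04},{"translation":[0,0,0],"turn":[0,0,0],"hand":0.04},{"translation":[0,0,0],"turn":[0,0,0],"hand":0.04},{"translation":[0,0,0],"turn":[0,0,0],"hand":0.04},{"translation":[0,0,0],"turn":[0,0,0],"hand":0.04}]'

```text
time: 15.45
ee_pos: [0.4797, 0.2058, 0.2205]
eef_rot: [0.721, 0.693, -0.0, -0.0]
ft_force: [0.2, -0.7, -2.9]
width: 0.0432
```

```bash
python3 -c "
from h import *
st()
cv2.imwrite('pics/side2.png',camera('side')[150:310,140:340,::-1].repeat(3,0).repeat(3,1))"
```

```text
t 15.45 pos [0.4797 0.2058 0.2205] level turn needed [ 0.0002 -0.0012  0.    ] jaw yaw -2.2 F [ 0.18 -0.71 -2.88] M [-0.064 -0.1   -0.019] w 0.0432 q [ 0.33  0.22 -0.92  1.72  0.18  1.3  -0.67]
```

View pics/side2.png

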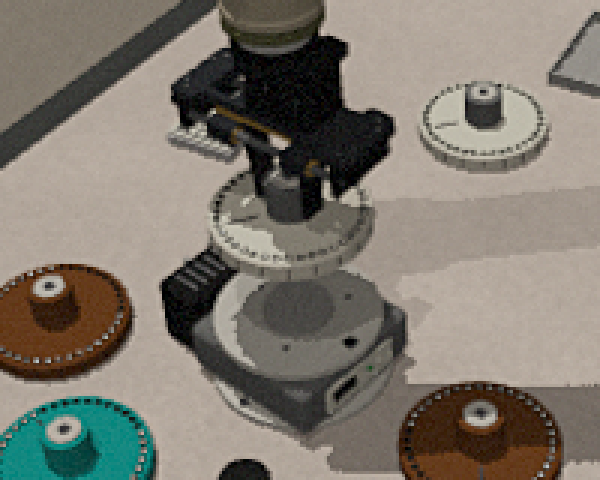

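The picture shows the carousel held level at (290,225), above the bare seat at (300,305), with the rest undisturbed. I'll hand in.

```bash
python3 -c "
from bench import order
print(order.close_job())"
```

```text
the job is handed in; nothing more can be done
None
```

The carousel is off its spindle and was handed in still gripped, level and about 10 cm above its seat, at 15.5 s of the 48 s allowed.

- **Turn:** I gripped the hub and turned it anticlockwise about 64°, until a resisting moment of about 0.4 N m held steady. I took that as the release stop, well under the 1 N m limit.
- **Lift:** I eased off the stop by about 0.7°, raised the grip to 40 N and lifted straight up. Early in the lift the downward force briefly read 9 N, with sideways moments up to about 0.8 N m. It settled to about 2.5–3 N once the carousel was moving freely.
- **Hold:** It was held for over 4 s.
    - **Height and level:** The tool stood 99 mm above its gripping height and was level to about 0.1°.
    - **Position:** It was within 1 mm of where I took the hub, and its position stayed steady to about 0.1 mm.
- **Pictures:** The last picture shows the disc level above the bare seat. The spare and the other things in view look undisturbed.

- **Not fully confirmed:** the spindle position comes from the camera images, good to about 2 mm. The stop was judged from the moment reading, and the groove angle in the pictures agreed only to within a few degrees.

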